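Set the rackwork knob on its flat and clamp it

TASK

The rosewood knob of the slide runner's rackwork slips on its shaft. Turn it clockwise (seen from above) until you feel its set screw drop onto the shaft's hidden flat, then tighten the screw by gently pressing its small lever all the way down, till it lies level; never force the lever. Leave the other things on the shelf where they are.

Things in the scene. Friction and masses are not known exactly. Their poses are not given: they have to be found in the camera images.
- runner: The slide runner, fixed: a brass rackwork head, 90 x 90 mm and 34 mm high, with a wooden runner 380 mm long going off along its own +y that carries the upright double-slot carrier (top 114 mm above the shelf). Origin: on the shelf, straight below the axis of the knob's upright shaft.
- knob: The fitted knob with its collar, which turn as one about the upright 26 mm shaft and cannot lift (drag about 0.2 N m). Origin on the axis at the collar's underside, 46 mm above the shelf; own z up; the set screw sticks out along its own -x, 29 mm above the origin. Brass collar 44 mm wide, 42 mm high; above it the rosewood, 46 mm wide, 42 to 85 mm above the origin.
- knob_grip (a point): Centre of the rosewood part of the fitted knob, on its axis, 109 mm above the shelf: where to grip it (46 mm wide, 42 mm high).
- screw_hole (a point): Where the set screw enters the collar, 22 mm from the axis, 75 mm above the shelf. Hidden inside is the shaft's milled flat (6.6 mm wide, 2 mm deep), at the start 22 to 127 degrees clockwise, seen from above, of where the screw points; no pose shows it.
- screw_nose (a point): Point on the axis at the set screw's height. The screw's sprung nose rides on the shaft and drops into the flat when it meets it: it eases the turning by some 0.3 N m over the last 15 degrees, then, past 4 degrees of play, adds 0.3 to 0.5 N m against it; turned on, it rides out again 15 to 20 degrees past the flat's middle. Up to 8 degrees off, pressing the lever centres it.
- lever: The clamping lever at the set screw's outer end; it turns the screw about its axis. Origin on that axis, 55 mm out from the shaft axis, 75 mm above the shelf; own x along the screw towards the shaft. It leans up to the knob's own -y side. Pressed down it tightens the screw. With the nose in the flat it goes down easily (under 10 N at the ball) to about level, stops firmly and stays; never press over 30 N.
- lever_ball (a point): Centre of the 14 mm steel ball at the lever's end, 48 mm from the lever's origin; rod 8 mm thick. At the start the lever stands 43 to 52 degrees above level (ball 33 to 38 mm above the screw axis, 29 to 35 mm to the knob's own -y side). With the nose not in the flat it pushes back from 35 degrees above level on, harder the lower it is (10 N half-way, 20 N at level), and springs up again when let go.
- condenser: Bystander, loose: clouded glass condenser lens, a 72 mm wide, 31 mm high dome lying flat, in front of the runner. Origin: centre of its underside. Leave it.
- elbow: Bystander, loose: tin chimney elbow, 62 mm wide, about 80 mm high, standing on one end, behind the runner. Origin: centre of its underside. Leave it.
- lens: Bystander, loose: brass lens tube, 54 mm wide, 55 mm high, standing, behind the fitted knob. Origin: centre of its underside. Leave it.
- spare_knob: Bystander, loose: spare turned rosewood knob without collar, 42 mm wide and high, to the right of the fitted knob. Origin: centre of its underside. Leave it.
- slides: Bystander, loose: stack of glass slides, 82 mm square, 18 mm high, behind the runner's far end. Origin: centre of its underside. Leave it.
- driver: Bystander, loose: small screwdriver, 150 mm long, lying, in front of the runner's far end. Origin: in its middle. Leave it.

How it is judged:
At the end, for the whole second after the job is handed in: The lever is down and stays there: its ball's centre at most 7 mm above the level of the screw axis (36 mm above the knob's origin), which only a screw seated in the flat allows; knob and lever at rest (z of lever_ball in the frame of knob below 0.036 m and angular speed of each of knob, lever below 0.05 rad/s); the robot touches nothing.
It fails at once if the lever is forced (pressed with more than 30 N) (contact force between any of the arm, the fingers and lever above 30 N).
It fails at once if a loose bystander is shifted by more than 20 mm (distance of any of condenser, elbow, lens, spare_knob, slides, driver from where it was at the start of the episode above 0.02 m).
It also fails if it takes over 64 s, if anything falls off the work surface, if the arm or the gripper's body presses on something with over 40 N, if the wrist force passes 120 N, or if a joint passes its speed limit or range.

ROBOT

A 6-joint arm with a two-finger parallel gripper is mounted at the origin on the work surface. World frame = base frame: x ahead of the robot, y to its left, z up, the work surface at z = 0. Lengths are in m, angles in rad, forces in N, time in s.
With the tool pointing down it reaches from about 0.275 to 0.775 m from the base axis. Payload 14.6 kg.
Tool frame: the origin (TCP) lies midway between the tips of the shut fingers; the grasp point (between the pads) lies 19 mm behind it (robot.grasp_offset is the distance from the TCP to the grasp point, in m); z points along the fingers, y is the line along which they close (so a half turn about z gives the same grasp; the last joint's range is limited). The gripper opens to 85 mm and grips with 20 to 120 N. Pads are 22 mm wide; open, the fingers measure 114 mm over their backs; the gripper's body (76 mm by 85 mm) begins 54 mm behind the grasp point. The pads swing forward as they close: fully open they stand 13 mm farther back than shut.
Start: joints at [1.064, 0.263, -0.048, 1.259, 0, 1.415], TCP at [0.181, 0.493, 0.231] pointing down, gripper open.
Joint ranges: [-2.65, 2.65], [-0.89, 1.7], [-1.18, 1.37], [-2.13, 2.11], [-1.35, 1.29], [-3.14, 3.14]. Speed limits (rad/s): [1.89, 1.89, 2.57, 2.79, 3.14, 3.14].

INTERFACE

Orientations are given as a unit quaternion [x, y, z, w].
In Python, from cell import robot, cams, sign_off gives the robot as it stands.
- The arm moves only by the tool step_arm, never from a script. Its argument "commands" is text: rows parted by semicolons, each of 5 numbers parted by spaces: the shift along the world's x, y, z normalised to -1 to 1, where 1 is 500 mm, then the turn about the world's z normalised to -1 to 1, where 1 is 360 degrees, then the finger opening in mm, from 0 to 85.4. In form: tx ty tz roll fingers; .... A call has 1 to 12 rows; each row is the pose to reach, as a shift and turn from the pose commanded when the call began, turning the shorter way round; what a row does not reach only later rows make up. A row lasts 1/8 s, in which the tool goes at most 62.5 mm and 10.7 degrees, less where a joint would pass 70% of its speed; a pose out of reach is approached as far as the arm can. A call with a number of a shift or a turn outside -1 to 1 is refused whole. A call with a gripper value outside its range is refused whole. The fingers move at their own pace and stop on an object; "force" is the grip in N (left out, the last holds). Time passes only in rows, so rows that repeat a pose let the fingers close. It gives the time, the measured TCP pose, the force, the opening and the grip force at its end, in the units of the state.
- robot.get_obs(): the state, without advancing time (a new reading comes with each control period).
- cams.read_camera(name): name is "scene" or "top"; returns a dict with "pixels" (420x560x3 uint8, blue, green, red), "mtx" (3x3 intrinsics, pixels), "world_from_camera" (4x4, takes a point from camera to world coordinates). Camera axes: x right, y down, z forward; pixel columns grow to the right and rows downward; lengths in m; the calibration is good to about 2 mm. A picture is of the moment at which its call begins. There is no depth.
- sign_off(): hands the job in; it is judged then, once.
The state is a dict: "time": time; "joints": joint angles; "dq": joint speeds; "tau": joint torques, N m; "tcp_pos": TCP position; "orientation": TCP orientation; "contact_force": force on the tool from outside, world axes, zero at the start; "wrist_torque": the same for the moment, N m; "width": finger opening in m; "grip_force": force on a finger pad.
Only numpy, scipy, OpenCV 4.12 (cv2) and the standard library are available. Lean on these libraries where they do the work, as an engineer would, in place of code of your own. Each camera call takes 0.05 s, during which the arm holds its last target. There are 200 camera calls.

## Working session

There is one attempt and no reset: what is moved stays moved. The work goes in short steps, Python scripts to look and compute and a tool call to move; the robot and the scene stay as the last step left them, time stands still between calls to the robot, and variables do not carry over. Pictures are saved under pics/ and viewed, at most 10 in all, crops included, and the job is handed in when it is done.

Besides the shell and the picture viewer there is one more tool, called after "Request:" as a command line: name --argument value ..., lists and objects as JSON in quotes. step_arm: Moves the arm, as the interface text tells. Scaled input: -1 to 1 covers 500 mm each way for a shift and 360 degrees each way for a turn. Its arguments: {"type":"object","properties":{"commands":{"type":"string"},"force":{"type":"number"}},"required":["commands"]}

```bash
mkdir -p pics; cat > h.py <<'E'
import numpy as np, cv2
from cell import robot, cams, sign_off
def ray(c,u,v):
    K=c["mtx"];T=c["world_from_camera"];d=T[:3,:3]@np.linalg.solve(K,[u,v,1.]);return T[:3,3],d
def atz(c,u,v,z):
    o,d=ray(c,u,v);return o+d*(z-o[2])/d[2]
def proj(c,p):
    T=np.linalg.inv(c["world_from_camera"]);q=T[:3,:3]@np.array(p)+T[:3,3];q=c["mtx"]@q;return q[:2]/q[2]
def tri(cs,uvs):
    A=np.zeros((3,3));b=np.zeros(3)
    for c,(u,v) in zip(cs,uvs):
        o,d=ray(c,u,v);d/=np.linalg.norm(d);M=np.eye(3)-np.outer(d,d);A+=M;b+=M@o
    return np.linalg.solve(A,b)
E
python3 - <<'E'
from h import *
import pickle
cs={n:cams.read_camera(n) for n in("scene","top")}
pickle.dump(cs,open("c0.pkl","wb"))
for n in cs: cv2.imwrite(f"pics/{n}0.png",cs[n]["pixels"]); print(n,cs[n]["world_from_camera"].round(3),cs[n]["mtx"].round(1))
o=robot.get_obs();print(o)
E
```

```text
scene [[ 0.643  0.5   -0.58   1.152]
 [ 0.766 -0.428  0.48  -0.494]
 [-0.008 -0.753 -0.658  0.759]
 [ 0.     0.     0.     1.   ]] [[511.3   0.  272.2]
 [  0.  511.3 202.3]
 [  0.    0.    1. ]]
top [[-0.008 -0.997  0.08   0.488]
 [-1.     0.007 -0.01  -0.003]
 [ 0.01  -0.08  -0.997  1.19 ]
 [ 0.     0.     0.     1.   ]] [[541.    0.  272.4]
 [  0.  541.  206.4]
 [  0.    0.    1. ]]
{'time': 0.1, 'joints': array([ 1.06369589e+00,  2.63446528e-01, -4.88651756e-02,  1.25943166e+00,
        2.26821138e-05,  1.41550997e+00]), 'dq': array([ 9.77682935e-04,  8.67861722e-04,  9.56698687e-04, -9.96928225e-05,
        1.37283829e-03,  4.26486534e-04]), 'tau': array([ 3.19729814e-03, -6.38577104e+01,  3.85063291e+01,  9.96764487e-03,
       -7.28684859e-05, -4.07835626e-05]), 'tcp_pos': array([0.18078089, 0.49261791, 0.23089105]), 'orientation': array([ 1.75001234e-01,  9.84568100e-01, -4.44099477e-04, -1.64700329e-04]), 'contact_force': array([ 0.33775206, -0.02653114, -0.12418751]), 'wrist_torque': array([-0.04464222, -0.03868642, -0.01580081]), 'grip_force': 0.0, 'width': 0.08532537636096003}
```

View pics/scene0.png

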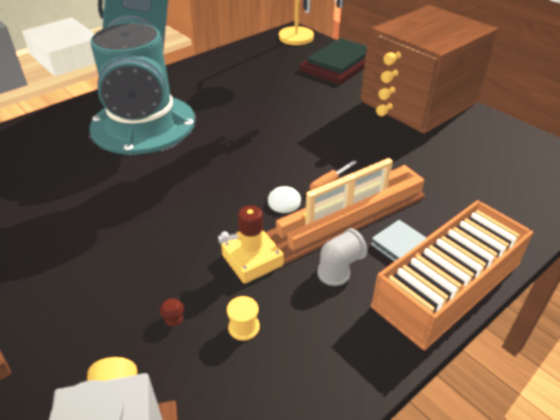

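View pics/top0.png

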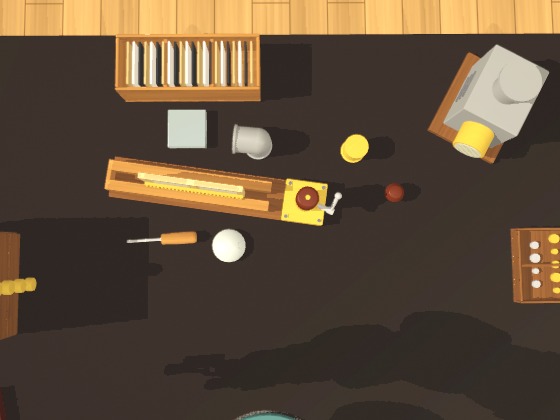

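```bash
python3 - <<'E'
from h import *
import pickle
cs=pickle.load(open("c0.pkl","rb"))
a=cv2.resize(cs["top"]["pixels"][165:240,270:360],None,fx=6,fy=6,interpolation=cv2.INTER_CUBIC)[:, :400*1+140]
b=cv2.resize(cs["scene"]["pixels"][195:290,205:305],None,fx=6,fy=6,interpolation=cv2.INTER_CUBIC)
a=cv2.resize(cs["top"]["pixels"][170:235,280:346],None,fx=6,fy=6,interpolation=cv2.INTER_CUBIC)
b=cv2.resize(cs["scene"]["pixels"][200:285,212:278],None,fx=6,fy=6,interpolation=cv2.INTER_CUBIC)
im=np.zeros((510,800,3),np.uint8);im[:390,:396]=a;im[:,400:796]=b
cv2.imwrite("pics/z.png",im)
E
```

```text
(no output)
```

View pics/z.png

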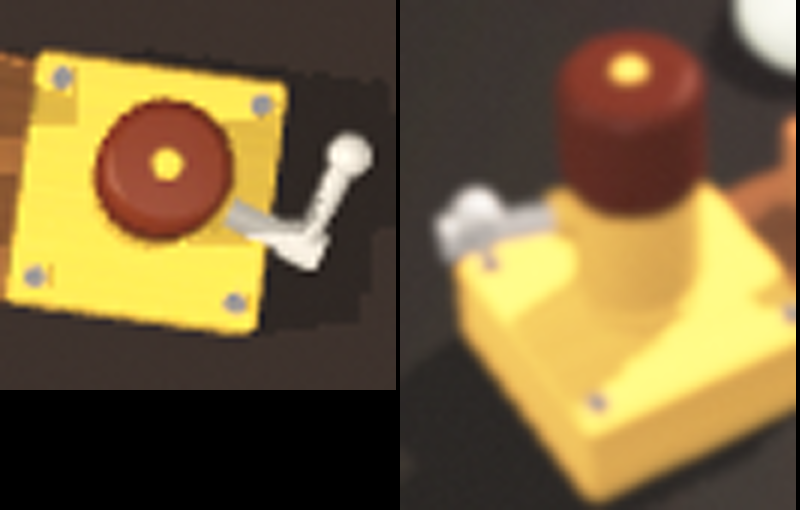

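```bash
python3 - <<'E'
from h import *
import pickle
cs=pickle.load(open("c0.pkl","rb"));t,s=cs["top"],cs["scene"]
k=tri((t,s),((307.8,197.5),(250.2,211.5)));b=tri((t,s),((338.2,196.0),(225,234.2)))
print("knob",k,atz(t,307.8,197.5,.131),atz(s,250.2,211.5,.131));print("ball",b,atz(t,338.2,196,.11))
K=atz(t,307.8,197.5,.131)[:2];p=atz(t,332,210.5,.075)[:2];B=atz(t,338.2,196,.11)[:2]
print("pivot",p,np.linalg.norm(p-K),np.degrees(np.arctan2(*(p-K)[::-1])))
d=B-K;print("ball r",np.linalg.norm(d),np.degrees(np.arctan2(d[1],d[0])))
# azimuth of screw from ball: ball offset 55 out, h side
for h in(.029,.032,.035): print(h,np.hypot(.055,h),np.degrees(np.arctan2(d[1],d[0]))+np.degrees(np.arctan2(h,.055)), np.degrees(np.arctan2(d[1],d[0]))-np.degrees(np.arctan2(h,.055)))
for n,u,v,z in(("lens",355,146,.055),("spare",395,191,.04),("elbow",255,140,.06),("cond",229,245,.02)): print(n,atz(t,u,v,z))
for q in((287,61),(261,105),(35,275),(234,302),(62,77)): print(atz(t,280+q[0]/6,170+q[1]/6,.034)[:2])
R=robot.get_obs();print(R['orientation'])
E
```

```text
knob [ 0.58967116 -0.08294678  0.13077839] [ 0.58914638 -0.08361149  0.131     ] [ 0.59037602 -0.08241296  0.131     ]
ball [ 0.59388557 -0.14469401  0.1152296 ] [ 0.59375626 -0.14632032  0.11      ]
pivot [ 0.56716465 -0.13759638] 0.0582886332221706 -112.1553159492876
ball r 0.06287804486440653 -85.79560829881453
0.029 0.062177166226839255 -57.99414951888039 -113.59706707874867
0.032 0.06363175307973214 -55.60398533785692 -115.98723125977213
0.035 0.0651920240520265 -53.324416007966036 -118.26680058966302
lens [ 0.70571953 -0.19127094  0.055     ]
spare [ 0.61054469 -0.27758299  0.04      ]
elbow [0.71889683 0.02111486 0.06      ]
cond [0.49817539 0.07922484 0.02      ]
[ 0.63564496 -0.13466092]
[ 0.61982308 -0.12507391]
[ 0.55936822 -0.04342353]
[ 0.54919597 -0.11433696]
[ 0.63041185 -0.05381412]
[ 1.75001234e-01  9.84568100e-01 -4.44099477e-04 -1.64700329e-04]
```

Request:
step_arm --commands "0.6 -0.8 0 0.289 70;0.6 -0.8 0 0.289 70;0.6 -0.8 0 0.289 70;0.6 -0.8 0 0.289 70;0.6 -0.8 0 0.289 70;0.6 -0.8 0 0.289 70;0.6 -0.8 0 0.289 70;0.6 -0.8 0 0.289 70;0.6 -0.8 0 0.289 70;0.6 -0.8 0 0.289 70;0.6 -0.8 0 0.289 70" --force 60

```text
time: 1.48
tcp_pos: [0.4814, 0.0916, 0.2308]
orientation: [-0.67, 0.743, 0.0, -0.0]
contact_force: [-0.2, 0.4, 0.6]
width: 0.0698
grip_force: 0.0
```

Request:
step_arm --commands "0.2178 -0.3516 0 0 70;0.2178 -0.3516 0 0 70;0.2178 -0.3516 0 0 70;0.2178 -0.3516 0 0 70;0.2178 -0.3516 -0.08 0 70;0.2178 -0.3516 -0.14 0 70;0.2178 -0.3516 -0.2 0 70"

```text
time: 2.35
tcp_pos: [0.5894, -0.0824, 0.1302]
orientation: [-0.669, 0.744, 0.0, -0.0]
contact_force: [0.8, 0.0, 0.0]
width: 0.07
grip_force: 0.0
```

```bash
python3 - <<'E'
from h import *
t=cams.read_camera("top");s=cams.read_camera("scene")
a=cv2.resize(t["pixels"][140:240,250:366],None,fx=3.4,fy=3.4);b=cv2.resize(s["pixels"][150:290,180:300],None,fx=3.3,fy=3.3)
im=np.zeros((470,800,3),np.uint8);im[:a.shape[0],:a.shape[1]]=a;im[:b.shape[0],400:400+b.shape[1]]=b[:470]
cv2.imwrite("pics/g.png",im);o=robot.get_obs();print(o['tcp_pos'],o['wrist_torque'],o['contact_force'],o['joints'])
E
```

```text
[ 0.58793648 -0.08201233  0.1286357 ] [0.03405355 0.02674964 0.02391317] [-0.42049213  1.54728489  1.64810899] [-2.75870292e-01  4.29696809e-01 -7.62071944e-02  1.06999203e+00
  1.17066063e-04 -1.74031482e+00]
```

View pics/g.png

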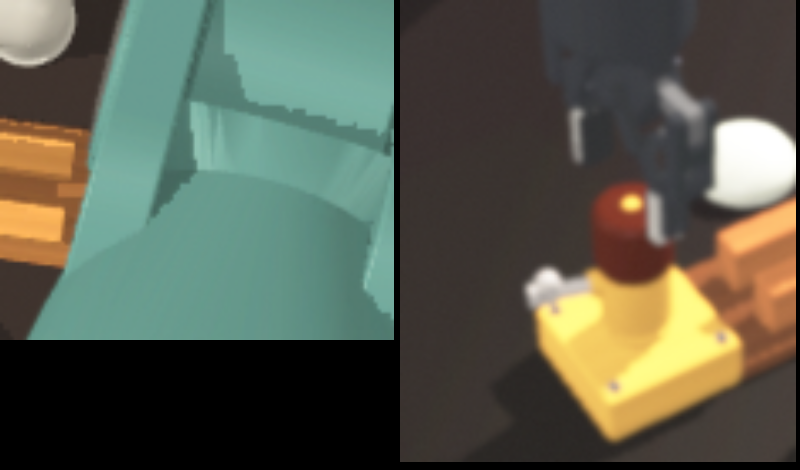

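Request:
step_arm --commands "0 0 -0.04 0 70;0 0 -0.08 0 70;0 0 -0.08 0 70;0 0 -0.08 0 40;0 0 -0.08 0 40;0 0 -0.08 0 40;0 0 -0.08 0 40;0 0 -0.08 0 40" --force 60

```text
time: 3.45
tcp_pos: [0.5902, -0.083, 0.0929]
orientation: [-0.668, 0.744, -0.001, 0.0]
contact_force: [-3.4, 0.3, 8.9]
width: 0.0448
grip_force: 60.1
```

```bash
cat > s.py <<'E'
from h import *
o=robot.get_obs();q=o['orientation']
print(o['time'],o['tcp_pos'].round(4),'az',np.degrees(np.arctan2(2*q[1]**2-1,2*q[0]*q[1])).round(2),'T',o['wrist_torque'].round(3),'F',o['contact_force'].round(1),'w',o['width'],o['grip_force'],'tau6',o['tau'][5].round(3))
E
python3 s.py
```

```text
3.45 [ 0.5902 -0.083   0.0929] az 173.89 T [0.18  0.688 0.026] F [-3.4  0.3  8.9] w 0.04482354277369896 60.11087357997894 tau6 0.011
```

Request:
step_arm --commands "0 0 0 -0.007 40;0 0 0 -0.014 40;0 0 0 -0.021 40"

```text
time: 3.82
tcp_pos: [0.5903, -0.083, 0.0929]
orientation: [-0.617, 0.787, -0.001, 0.001]
contact_force: [-3.0, 0.8, 8.0]
width: 0.045
grip_force: 59.9
```

```bash
python3 s.py
```

```text
3.825 [ 0.5903 -0.083   0.0929] az 166.26 T [0.252 0.679 0.168] F [-3.   0.8  8. ] w 0.04504344949876268 59.944419264793396 tau6 -0.514
```

Request:
step_arm --commands "0 0 0 -0.007 40;0 0 0 -0.014 40;0 0 0 -0.021 40"

```text
time: 4.2
tcp_pos: [0.5904, -0.083, 0.0929]
orientation: [-0.564, 0.826, -0.001, 0.001]
contact_force: [-1.5, 0.3, 7.1]
width: 0.0445
grip_force: 60.0
```

```bash
python3 s.py
```

```text
4.2 [ 0.5904 -0.083   0.0929] az 158.7 T [0.075 0.514 0.191] F [-1.5  0.3  7.1] w 0.0445167927714667 59.98017489910126 tau6 -0.519
```

Request:
step_arm --commands "0 0 0 -0.006 40;0 0 0 -0.012 40;0 0 0 -0.018 40"

```text
time: 4.58
tcp_pos: [0.5904, -0.083, 0.0929]
orientation: [-0.517, 0.856, -0.001, 0.001]
contact_force: [-0.9, 0.2, 8.0]
width: 0.0449
grip_force: 60.0
```

```bash
python3 s.py
```

```text
4.575 [ 0.5904 -0.083   0.0929] az 152.23 T [0.213 0.46  0.242] F [-0.9  0.2  8. ] w 0.044916080381795925 60.04413843154907 tau6 -0.377
```

Request:
step_arm --commands "0 0 0 -0.006 40;0 0 0 -0.012 40;0 0 0 -0.018 40"

```text
time: 4.95
tcp_pos: [0.5905, -0.0831, 0.0929]
orientation: [-0.468, 0.884, -0.001, 0.001]
contact_force: [-0.9, 0.6, 7.3]
width: 0.0452
grip_force: 60.1
```

```bash
python3 s.py
```

```text
4.95 [ 0.5905 -0.0831  0.0929] az 145.75 T [0.228 0.452 0.191] F [-0.9  0.6  7.3] w 0.0452250016362825 60.073052644729614 tau6 -0.377
```

Request:
step_arm --commands "0 0 0 -0.006 40;0 0 0 -0.012 40;0 0 0 -0.018 40"

```text
time: 5.32
tcp_pos: [0.5906, -0.0831, 0.0929]
orientation: [-0.417, 0.909, -0.001, 0.001]
contact_force: [-0.7, -1.0, 6.2]
width: 0.0448
grip_force: 60.1
```

```bash
python3 s.py
```

```text
5.325 [ 0.5906 -0.0831  0.0929] az 139.27 T [-0.109  0.278  0.298] F [-0.7 -1.   6.2] w 0.04480580838925995 60.13042330741882 tau6 -0.344
```

Request:
step_arm --commands "0 0 0 -0.006 40;0 0 0 -0.012 40;0 0 0 -0.018 40"

```text
time: 5.7
tcp_pos: [0.5906, -0.0832, 0.0929]
orientation: [-0.365, 0.931, -0.001, 0.001]
contact_force: [-0.9, -0.2, 6.2]
width: 0.0449
grip_force: 60.2
```

```bash
python3 s.py
```

```text
5.7 [ 0.5906 -0.0832  0.0929] az 132.79 T [-0.094  0.191  0.253] F [-0.9 -0.2  6.2] w 0.04491217350844351 60.189385414123535 tau6 -0.41
```

Request:
step_arm --commands "0 0 0 -0.006 40;0 0 0 -0.012 40;0 0 0 -0.018 40"

```text
time: 6.08
tcp_pos: [0.5907, -0.0832, 0.0929]
orientation: [-0.312, 0.95, -0.001, 0.001]
contact_force: [-0.2, 0.7, 6.6]
width: 0.0446
grip_force: 60.2
```

```bash
python3 s.py
```

```text
6.075 [ 0.5907 -0.0832  0.0929] az 126.31 T [0.044 0.236 0.252] F [-0.2  0.7  6.6] w 0.044626126824217266 60.216654539108276 tau6 -0.342
```

Request:
step_arm --commands "0 0 0 -0.006 40;0 0 0 -0.012 40;0 0 0 -0.018 40"

```text
time: 6.45
tcp_pos: [0.5907, -0.0833, 0.0929]
orientation: [-0.257, 0.966, -0.001, 0.001]
contact_force: [0.2, -1.3, 5.1]
width: 0.0448
grip_force: 60.3
```

```bash
python3 s.py
```

```text
6.45 [ 0.5907 -0.0833  0.0929] az 119.82 T [-0.137  0.153  0.295] F [ 0.2 -1.3  5.1] w 0.04482312766423954 60.2606338262558 tau6 -0.337
```

Request:
step_arm --commands "0 0 0 -0.006 40;0 0 0 -0.012 40;0 0 0 -0.018 40"

```text
time: 6.82
tcp_pos: [0.5908, -0.0834, 0.0929]
orientation: [-0.202, 0.979, -0.001, 0.001]
contact_force: [-0.0, -1.6, 5.9]
width: 0.045
grip_force: 60.3
```

```bash
python3 s.py
```

```text
6.825 [ 0.5908 -0.0834  0.0929] az 113.34 T [-0.363  0.059  0.214] F [-0.  -1.6  5.9] w 0.04501821697808408 60.31079292297363 tau6 -0.426
```

Request:
step_arm --commands "0 0 0 -0.006 40;0 0 0 -0.012 40;0 0 0 -0.018 40"

```text
time: 7.2
tcp_pos: [0.5908, -0.0835, 0.0929]
orientation: [-0.147, 0.989, -0.001, 0.001]
contact_force: [0.9, -2.5, 5.3]
width: 0.0449
grip_force: 60.3
```

```bash
python3 s.py
```

```text
7.2 [ 0.5908 -0.0835  0.0929] az 106.86 T [-0.423  0.066  0.272] F [ 0.9 -2.5  5.3] w 0.04486791636682227 60.328972935676575 tau6 -0.419
```

Request:
step_arm --commands "0 0 0 -0.006 40;0 0 0 -0.012 40;0 0 0 -0.018 40"

```text
time: 7.58
tcp_pos: [0.5908, -0.0836, 0.0929]
orientation: [-0.09, 0.996, -0.001, 0.001]
contact_force: [0.6, -3.3, 5.5]
width: 0.0447
grip_force: 60.3
```

```bash
python3 s.py
```

```text
7.575 [ 0.5908 -0.0836  0.0929] az 100.37 T [-0.584  0.086  0.298] F [ 0.6 -3.3  5.5] w 0.044700575290866136 60.311057567596436 tau6 -0.366
```

Request:
step_arm --commands "0 0 0 -0.006 40;0 0 0 -0.012 40;0 0 0 -0.018 40"

```text
time: 7.95
tcp_pos: [0.5908, -0.0836, 0.0929]
orientation: [-0.034, 0.999, -0.001, 0.001]
contact_force: [0.3, -3.8, 4.6]
width: 0.0446
grip_force: 60.3
```

```bash
python3 s.py; python3 - <<'E'
from h import *
s=cams.read_camera("scene");cv2.imwrite("pics/m.png",cv2.resize(s["pixels"][150:290,180:320],None,fx=4,fy=4))
E
```

```text
7.95 [ 0.5908 -0.0836  0.0929] az 93.89 T [-0.65   0.021  0.227] F [ 0.3 -3.8  4.6] w 0.044591103408405344 60.33962309360504 tau6 -0.4
```

View pics/m.png

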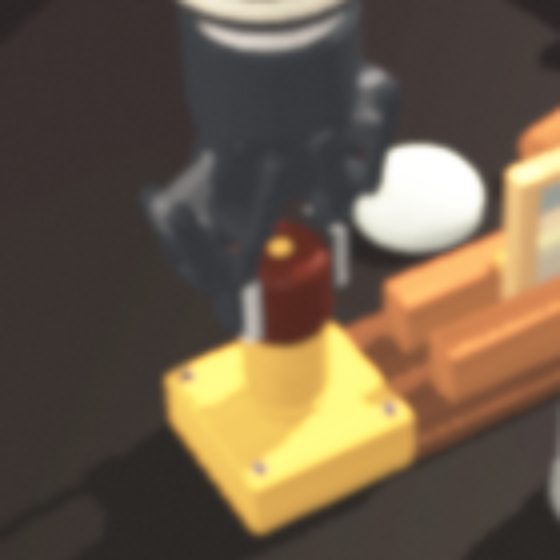

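The lever has gone out of sight behind the knob (it stood at the left at the start), so the knob is turning with the grip. No flat yet; I'll turn further.

Request:
step_arm --commands "0 0 0 -0.006 40;0 0 0 -0.012 40;0 0 0 -0.018 40"

```text
time: 8.38
tcp_pos: [0.5908, -0.0836, 0.0929]
orientation: [0.023, 1.0, -0.001, 0.001]
contact_force: [1.7, -2.9, 4.7]
width: 0.0448
grip_force: 60.4
```

```bash
python3 s.py
```

```text
8.375 [ 0.5908 -0.0836  0.0929] az 87.41 T [-0.778  0.027  0.173] F [ 1.7 -2.9  4.7] w 0.044812619662160366 60.382654666900635 tau6 -0.436
```

Request:
step_arm --commands "0 0 0 -0.006 40;0 0 0 -0.012 40;0 0 0 -0.018 40"

```text
time: 8.75
tcp_pos: [0.5908, -0.0838, 0.0929]
orientation: [0.079, 0.997, -0.001, 0.001]
contact_force: [0.7, -4.3, 5.4]
width: 0.0446
grip_force: 60.4
```

```bash
python3 s.py
```

```text
8.75 [ 0.5908 -0.0838  0.0929] az 80.92 T [-0.927  0.102  0.216] F [ 0.7 -4.3  5.4] w 0.04463351061740019 60.40375292301178 tau6 -0.431
```

Request:
step_arm --commands "0 0 0 -0.006 40;0 0 0 -0.012 40;0 0 0 -0.018 40"

```text
time: 9.12
tcp_pos: [0.5908, -0.0838, 0.0929]
orientation: [0.135, 0.991, -0.001, 0.001]
contact_force: [-1.1, -4.8, 4.8]
width: 0.0445
grip_force: 60.4
```

```bash
python3 s.py
```

```text
9.125 [ 0.5908 -0.0838  0.0929] az 74.44 T [-0.993  0.178  0.309] F [-1.1 -4.8  4.8] w 0.0445184069364021 60.434303283691406 tau6 -0.359
```

Request:
step_arm --commands "0 0 0 -0.006 40;0 0 0 -0.012 40;0 0 0 -0.018 40"

```text
time: 9.5
tcp_pos: [0.5908, -0.0838, 0.0929]
orientation: [0.191, 0.982, -0.001, 0.001]
contact_force: [-0.0, -3.8, 4.3]
width: 0.0447
grip_force: 60.7
```

```bash
python3 s.py
```

```text
9.5 [ 0.5908 -0.0838  0.0929] az 67.96 T [-1.002  0.156  0.017] F [-0.  -3.8  4.3] w 0.04469964355208518 60.66172242164612 tau6 -0.639
```

Torque fell to 0.02, so the easing has begun. I'll use smaller steps now.

Request:
step_arm --commands "0 0 0 -0.004 40;0 0 0 -0.008 40;0 0 0 -0.012 40"

```text
time: 9.88
tcp_pos: [0.5907, -0.0839, 0.0929]
orientation: [0.228, 0.974, -0.001, 0.001]
contact_force: [-0.1, -5.5, 5.8]
width: 0.0449
grip_force: 60.7
```

```bash
python3 s.py
```

```text
9.875 [ 0.5907 -0.0839  0.0929] az 63.65 T [-1.164  0.224  0.062] F [-0.1 -5.5  5.8] w 0.04490677519542516 60.68934738636017 tau6 -0.338
```

Request:
step_arm --commands "0 0 0 -0.004 40;0 0 0 -0.008 40;0 0 0 -0.012 40"

```text
time: 10.25
tcp_pos: [0.5907, -0.0839, 0.0929]
orientation: [0.264, 0.964, -0.001, 0.001]
contact_force: [-0.7, -4.7, 5.8]
width: 0.0448
grip_force: 60.7
```

```bash
python3 s.py
```

```text
10.25 [ 0.5907 -0.0839  0.0929] az 59.33 T [-1.156  0.232 -0.006] F [-0.7 -4.7  5.8] w 0.04479276874690508 60.72979152202606 tau6 -0.376
```

Request:
step_arm --commands "0 0 0 -0.004 40;0 0 0 -0.008 40;0 0 0 -0.01 40"

```text
time: 10.62
tcp_pos: [0.5907, -0.084, 0.0929]
orientation: [0.294, 0.956, -0.001, 0.002]
contact_force: [0.1, -5.7, 5.6]
width: 0.0448
grip_force: 60.8
```

```bash
python3 s.py
```

```text
10.625 [ 0.5907 -0.084   0.0929] az 55.75 T [-1.263  0.32   0.081] F [ 0.1 -5.7  5.6] w 0.0448093422315358 60.79780697822571 tau6 -0.022
```

Request:
step_arm --commands "0 0 0 -0.003 40;0 0 0 -0.006 40;0 0 0 -0.009 40"

```text
time: 11.0
tcp_pos: [0.5907, -0.084, 0.0929]
orientation: [0.321, 0.947, -0.001, 0.001]
contact_force: [-1.1, -6.1, 6.8]
width: 0.045
grip_force: 60.8
```

```bash
python3 s.py
```

```text
11.0 [ 0.5907 -0.084   0.0929] az 52.51 T [-1.367  0.419  0.146] F [-1.1 -6.1  6.8] w 0.04504902681027094 60.77737212181091 tau6 -0.203
```

Request:
step_arm --commands "0 0 0 -0.003 40;0 0 0 -0.006 40;0 0 0 -0.009 40"

```text
time: 11.38
tcp_pos: [0.5906, -0.0841, 0.0929]
orientation: [0.348, 0.937, -0.001, 0.001]
contact_force: [-1.0, -6.4, 6.4]
width: 0.045
grip_force: 60.8
```

```bash
python3 s.py
```

```text
11.375 [ 0.5906 -0.0841  0.0929] az 49.27 T [-1.361  0.402  0.219] F [-1.  -6.4  6.4] w 0.04500640498074409 60.80960690975189 tau6 -0.113
```

Request:
step_arm --commands "0 0 0 -0.003 40;0 0 0 -0.006 40;0 0 0 -0.008 40"

```text
time: 11.75
tcp_pos: [0.5905, -0.0841, 0.0929]
orientation: [0.371, 0.929, -0.001, 0.001]
contact_force: [-1.6, -7.0, 6.7]
width: 0.0448
grip_force: 60.9
```

```bash
python3 s.py
```

```text
11.75 [ 0.5905 -0.0841  0.0929] az 46.41 T [-1.471  0.56   0.498] F [-1.6 -7.   6.7] w 0.04481471921815332 60.87116897106171 tau6 0.345
```

Torque rose to 0.5 past a dip that began at az 71: play about 48–56, so middle about 52. I'll turn back there, release and rise.

Request:
step_arm --commands "0 0 0 0.008 40;0 0 0 0.0165 40;0 0 0 0.0165 40;0 0 0 0.0165 65;0 0 0 0.0165 65;0 0 0 0.0165 65;0 0 0.06 0.0165 65;0 0 0.14 0.0165 65;0 0 0.16 0.0165 65;0 0 0.16 0.0165 65"

```text
time: 13.0
tcp_pos: [0.59, -0.0829, 0.1714]
orientation: [0.322, 0.947, 0.0, 0.0]
contact_force: [-0.2, 0.8, -0.8]
width: 0.0654
grip_force: 0.0
```

Request:
step_arm --commands "0 0.12 0.1 0.06 0;0 0.24 0.1 0.06 0;0 0.36 0.1 0.06 0;0 0.46 0.1 0.06 0;0 0.46 0.1 0.06 0;0 0.46 0.1 0.06 0"

```text
time: 13.75
tcp_pos: [0.5895, 0.1469, 0.2201]
orientation: [0.139, 0.99, -0.0, -0.001]
contact_force: [-0.2, -0.6, 1.1]
width: 0.0001
grip_force: 0.0
```

```bash
python3 s.py; python3 - <<'E'
from h import *
import pickle
cs={n:cams.read_camera(n) for n in("scene","top")}
pickle.dump(cs,open("c1.pkl","wb"))
a=cv2.resize(cs["top"]["pixels"][165:235,270:336],None,fx=6,fy=6,interpolation=cv2.INTER_CUBIC)
b=cv2.resize(cs["scene"]["pixels"][190:275,222:288],None,fx=6,fy=6,interpolation=cv2.INTER_CUBIC)
im=np.zeros((510,800,3),np.uint8);im[:420,:396]=a;im[:,400:796]=b
cv2.imwrite("pics/z1.png",im)
E
```

```text
13.75 [0.5895 0.1469 0.2201] az 74.02 T [-0.02  -0.021 -0.043] F [-0.2 -0.6  1.1] w 0.0001303028520888734 0.0 tau6 0.06
```

View pics/z1.png

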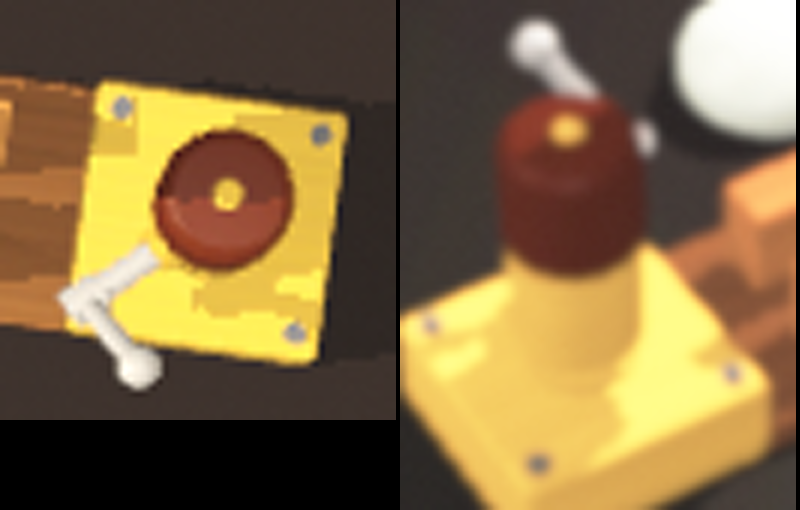

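The lever is now in front-left of the knob: ball at top pixel (293.2,226.2) and scene pixel (244.8,197), pivot at top pixel (284,215).

```bash
python3 - <<'E'
from h import *
import pickle
cs=pickle.load(open("c1.pkl","rb"));t,s=cs["top"],cs["scene"]
b=tri((t,s),((293.2,226.2),(244.8,197)));print("ball",b,atz(t,293.2,226.2,.111))
K=np.array([.5898,-.0835]);p=atz(t,284.2,214.5,.075)[:2];d=b[:2]-K
print("pivot",p,np.linalg.norm(p-K),np.degrees(np.arctan2(*(p-K)[::-1])),"r",np.linalg.norm(d))
for h in(.029,.032,.035): print(np.degrees(np.arctan2(d[1],d[0])-np.arctan2(h,.055)))
a=np.radians(np.degrees(np.arctan2(d[1],d[0])-np.arctan2(.032,.055)))
S=np.array([np.cos(a),np.sin(a)]);Q=np.array([-S[1],S[0]])
for th in(50,45,40,35,30,25,20,15,10,5,0,-5):
    r=np.radians(th);B=K+.055*S+.048*np.cos(r)*Q;print(th,B.round(4),"top",round(.075+.048*np.sin(r)+.007,4))
E
```

```text
ball [ 0.53436051 -0.05410425  0.11375733] [ 0.53375475 -0.05522673  0.111     ]
pivot [ 0.55960313 -0.03864366] 0.05407349001498503 123.94807082869139 r 0.06275067821005934
124.26460739439833
121.87444321337485
119.59487388348397
50 [ 0.5346 -0.0531] top 0.1188
45 [ 0.5319 -0.0547] top 0.1159
40 [ 0.5295 -0.0562] top 0.1129
35 [ 0.5274 -0.0576] top 0.1095
30 [ 0.5255 -0.0587] top 0.106
25 [ 0.5238 -0.0598] top 0.1023
20 [ 0.5225 -0.0606] top 0.0984
15 [ 0.5214 -0.0613] top 0.0944
10 [ 0.5206 -0.0618] top 0.0903
5 [ 0.5201 -0.062 ] top 0.0862
0 [ 0.52   -0.0621] top 0.082
-5 [ 0.5201 -0.062 ] top 0.0778
```

Request:
step_arm --commands "-0.123 -0.12 0 0 0;-0.123 -0.24 0 0 0;-0.123 -0.34 0 0 0;-0.123 -0.41 0 0 0;-0.123 -0.41 -0.06 0 0;-0.123 -0.41 -0.12 0 0;-0.123 -0.41 -0.16 0 0;-0.123 -0.41 -0.18 0 0;-0.123 -0.41 -0.18 0 0"

```text
time: 14.98
tcp_pos: [0.528, -0.0584, 0.1311]
orientation: [0.14, 0.99, 0.0, -0.0]
contact_force: [-0.2, 0.3, 0.1]
width: 0.0001
grip_force: 0.0
```

```bash
python3 s.py; python3 - <<'E'
from h import *
s=cams.read_camera("scene");cv2.imwrite("pics/p.png",cv2.resize(s["pixels"][130:270,180:320],None,fx=4,fy=4))
E
```

```text
14.975 [ 0.528  -0.0584  0.1311] az 73.93 T [-0.036  0.009 -0.002] F [-0.2  0.3  0.1] w 0.00011921629160559956 0.0 tau6 -0.004
```

View pics/p.png

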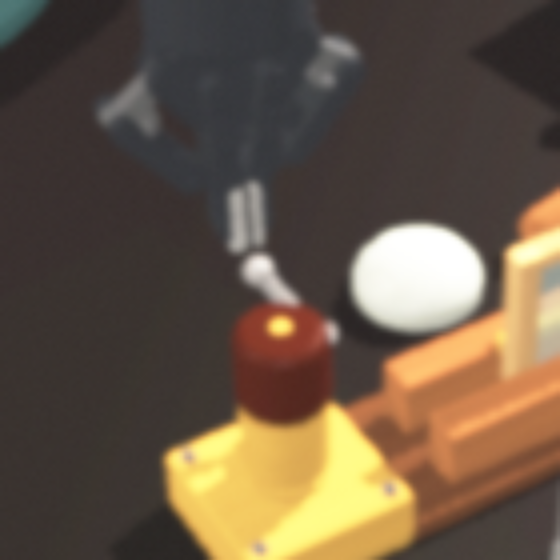

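The fingertips sit just above the ball. I'll press down gently, following its arc.

Request:
step_arm --commands "0.007 0.004 -0.012 0 0;0.007 0.004 -0.022 0 0;0.006 0.004 -0.028 0 0;0.004 0.003 -0.034 0 0;0.001 0.001 -0.04 0 0;-0.002 0 -0.046 0 0" --force 60

```text
time: 15.78
tcp_pos: [0.5268, -0.0581, 0.1084]
orientation: [0.139, 0.99, -0.0, -0.0]
contact_force: [-3.8, -3.2, 5.3]
width: 0.0001
grip_force: 3.2
```

```bash
python3 s.py
```

```text
15.775 [ 0.5268 -0.0581  0.1084] az 73.98 T [-0.326  0.705  0.043] F [-3.8 -3.2  5.3] w 0.00011875910809724363 3.173015902284533 tau6 0.024
```

Request:
step_arm --commands "-0.003 -0.002 -0.006 0 0;-0.006 -0.003 -0.012 0 0;-0.008 -0.004 -0.018 0 0;-0.009 -0.005 -0.022 0 0"

```text
time: 16.27
tcp_pos: [0.5227, -0.0605, 0.0972]
orientation: [0.139, 0.99, -0.0, -0.0]
contact_force: [-2.0, -1.0, 4.4]
width: -0.0002
grip_force: 1.9
```

```bash
python3 s.py
```

```text
16.275 [ 0.5227 -0.0605  0.0972] az 73.98 T [-0.283  0.458  0.014] F [-2.  -1.   4.4] w -0.00020539685571909915 1.9407572317868471 tau6 0.019
```

Only 4.4 N below 20°, so the nose is in the flat. Next, down to level.

Request:
step_arm --commands "-0.002 -0.001 -0.006 0 0;-0.003 -0.002 -0.012 0 0;-0.004 -0.003 -0.018 0 0;-0.004 -0.003 -0.023 0 0"

```text
time: 16.77
tcp_pos: [0.5208, -0.0619, 0.0855]
orientation: [0.139, 0.99, 0.0, -0.0]
contact_force: [-1.9, -1.1, 1.6]
width: -0.0001
grip_force: 1.4
```

```bash
python3 s.py
```

```text
16.775 [ 0.5208 -0.0619  0.0855] az 73.98 T [-0.211  0.347  0.001] F [-1.9 -1.1  1.6] w -0.0001341304002047837 1.4417173562105745 tau6 -0.011
```

Request:
step_arm --commands "0 0 -0.003 0 0;0 0 -0.006 0 0;0 0 -0.006 0 0"

```text
time: 17.15
tcp_pos: [0.5208, -0.0619, 0.0827]
orientation: [0.139, 0.99, 0.0, 0.0]
contact_force: [-1.2, -0.4, 0.5]
width: -0.0004
grip_force: 0.6
```

```bash
python3 s.py
```

```text
17.15 [ 0.5208 -0.0619  0.0827] az 73.98 T [-0.121  0.164 -0.003] F [-1.2 -0.4  0.5] w -0.0004374026272909619 0.6482774936011992 tau6 0.001
```

Request:
step_arm --commands "0 0 -0.002 0 0;0 0 -0.004 0 0;0 0 -0.004 0 0"

```text
time: 17.52
tcp_pos: [0.5208, -0.062, 0.0807]
orientation: [0.139, 0.99, -0.0, -0.0]
contact_force: [-1.8, -0.3, 2.3]
width: 0.0002
grip_force: 1.5
```

```bash
python3 s.py
```

```text
17.525 [ 0.5208 -0.062   0.0807] az 73.98 T [-0.157  0.277  0.023] F [-1.8 -0.3  2.3] w 0.00016921858615241163 1.536659833509475 tau6 0.003
```

Request:
step_arm --commands "0 0 -0.002 0 0;0 0 -0.004 0 0;0 0 -0.004 0 0"

```text
time: 17.9
tcp_pos: [0.5209, -0.062, 0.0794]
orientation: [0.139, 0.99, -0.0, 0.0]
contact_force: [-4.7, -0.2, 15.9]
width: 0.0001
grip_force: 7.7
```

```bash
python3 s.py
```

```text
17.9 [ 0.5209 -0.062   0.0794] az 73.99 T [-0.081  1.154 -0.004] F [-4.7 -0.2 15.9] w 0.00010106467381987436 7.664342075586319 tau6 0.01
```

Firm stop at 16 N with the ball about level. I'll rise and back away, then look.

Request:
step_arm --commands "0 0 0.01 0 0;0 0 0.06 0 0;0 0 0.14 0 0;0 0.1 0.24 0 0;0 0.2 0.26 0 0;0 0.3 0.26 0 0;0 0.42 0.26 0 0;0 0.42 0.26 0 0"

```text
time: 18.9
tcp_pos: [0.5205, 0.1515, 0.2086]
orientation: [0.137, 0.991, 0.0, -0.0]
contact_force: [-0.7, 0.3, -0.0]
width: -0.0001
grip_force: 0.0
```

```bash
python3 s.py; python3 - <<'E'
from h import *
cs={n:cams.read_camera(n) for n in("scene","top")}
a=cv2.resize(cs["top"]["pixels"][120:250,210:410],None,fx=2,fy=2);b=cv2.resize(cs["scene"]["pixels"][180:275,220:290],None,fx=5.5,fy=5.5)
im=np.zeros((525,790,3),np.uint8);im[:260,:400]=a;im[:522,402:402+b.shape[1]]=b[:522]
cv2.imwrite("pics/e.png",im)
E
```

```text
18.9 [0.5205 0.1515 0.2086] az 74.25 T [-0.031 -0.021  0.01 ] F [-0.7  0.3 -0. ] w -0.00011768298408648888 0.0 tau6 0.933
```

View pics/e.png

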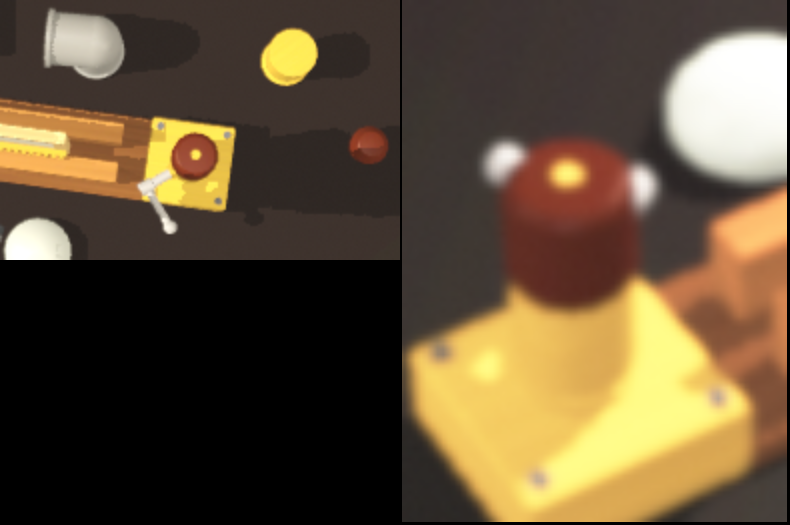

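The lever is level and has stayed down: in the scene crop, ball (507,162) and pivot (640,188) sit either side of the knob. The bystanders in view have not moved.

```bash
python3 -c "
from h import *
print(sign_off())"
```

```text
the job is handed in; nothing more can be done
None
```

The job is handed in: I turned the knob clockwise about 122° until the screw dropped onto the flat, then pressed the lever down to its firm stop (about 16 N), where it stayed level; nothing else on the shelf was touched.

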